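# Find the full screw box by weight and set it on the cork mat

## Robot

A 6-joint arm with a two-finger parallel gripper is mounted at the origin on the work surface. World frame = base frame: x ahead of the robot, y to its left, z up, the work surface at z = 0. Lengths are in mm, angles in rad, forces in N, time in s.
With the tool pointing down it reaches from about 275 to 825 mm from the base axis. Payload 4.9 kg.
Tool frame: the origin (TCP) lies at the very end of the fingers, on their centre line; the grasp point (between the pads) lies 19 mm behind it; z points along the fingers, y is the line along which they close (so a half turn about z gives the same grasp; the last joint's range is limited). The gripper opens to 85 mm and grips with 20 to 120 N. Pads are 22 mm wide; open, the fingers measure 114 mm over their backs; the gripper's body (76 mm by 85 mm) begins 54 mm behind the grasp point. The pads swing forward as they close: fully open they stand 13 mm farther back than shut.
Start: joints at [-1.334, 0.326, -0.193, 1.052, 0, 1.437], TCP at [199.311, -512.634, 231.281] pointing down, gripper open.
Joint ranges: [-2.65, 2.65], [-0.97, 1.79], [-1.3, 1.35], [-1.93, 2.1], [-1.47, 1.37], [-3.14, 3.14]. Speed limits (rad/s): [2.57, 2.57, 3.14, 3.14, 3.14, 3.14].

## Interface

Orientations are given as [roll, pitch, yaw] about the fixed x, y, z axes, in that order (R = Rz(yaw) Ry(pitch) Rx(roll)).
In Python, from bench import bot, solve_ik, imaging gives the robot as it stands. Calls block until the motion is done:
- bot.move_ptp(position, orientation): joint-space move of the TCP to a pose.
- bot.movel(position, rot=None, max_speed=150, threshold=None): straight line of the TCP; rot=None keeps the orientation; max_speed is the mean speed in mm/s. With threshold (N) it stops when the force on the tool has changed by that much, and returns True; else False.
- bot.move_j(angles): joint-space move.
- bot.grip(opening, effort=None): opening from 0.0 (shut) to 1.0 (fully open); effort is the grip in N (None keeps the last); returns when the fingers have stopped.
- bot.dwell(seconds).
- solve_ik(position, orientation): joint angles nearest the present ones, or None.
- bot.get_state(): the state.
- imaging.capture(name): name is "scene" or "top" or "wrist"; returns the picture (384x512x3 uint8, blue, green, red); there is no depth.
- imaging.camera_model(name): a dict with "K" (3x3 intrinsics, pixels), "position" and "rotation" of the camera in the world. Camera axes: x right, y up, looking along -z (the intrinsics and any distortion apply to the point x, -y, -z); pixel columns grow to the right and rows downward; lengths in mm; the calibration is good to about 2 mm. A picture is of the moment at which its call begins: read the wrist's pose just before it. camera_model takes no time and is no camera call; for the wrist camera it gives the pose at the moment of the call.
A pose or a line that the arm cannot do raises bot.IKError and nothing moves.
- bot.sign_off(): hands the job in; it is judged then, once.
The state is a dict: "t": time; "qpos": joint angles; "joint_velocities": joint speeds; "effort": joint torques, N m; "tcp_pos": TCP position; "orientation": TCP orientation; "contact_force": force on the tool from outside, world axes, zero at the start; "wrist_torque": the same for the moment, N m; "opening": opening from 0.0 (shut) to 1.0 (fully open); "gripper_force": force on a finger pad.
Only numpy, scipy, OpenCV 4.12 (cv2) and the standard library are available. Lean on these libraries where they do the work, as an engineer would, in place of code of your own. Each camera call takes 0.05 s, during which the arm holds its last target. There are 200 camera calls.

## Task

One of the three identical closed blue boxes is full of shelf screws and the other two are nearly empty: lift the boxes one at a time straight up off the counter and hold still a moment to judge the weight, putting each light one back down upright where it stood. When you have found the heavy one, set it down gently and upright in the middle of the cork mat; never put a light one on the mat, and leave the light ones standing in their places.

Things in the scene. Friction and masses are not known exactly. Their poses are not given: they have to be found in the camera images.
- box_a: One of three identical closed rigid parts boxes, blue with a white lid fixed shut and a grey catch on each short end: 90 mm long (x axis), 56 mm wide (y axis), 60 mm high, straight sides; origin at the centre of its underside, z up. It stands on the counter (z = 0), yaw within 0.35 rad. One of the three, not to be told by eye, weighs 0.5 to 0.7 kg, the other two 0.12 to 0.18 kg each.
- box_b: Another of the three identical boxes, same size, origin and axes as box_a. The three stand side by side in a loose row to the left of the mat, at least 120 mm apart centre to centre; any of them may have any place in the row.
- box_c: Another of the three identical boxes, same size, origin and axes as box_a.
- cork_mat: Square brown cork mat fixed flat on the counter, 170 x 170 mm and 5 mm thick, to the right of the boxes; origin at the centre of its underside, so its top is 5 mm above the origin; x and y run along its edges.
Not all that is in view belongs to the job. Leave any turquoise or yellow look-alike of the box_b alone. There is more than one size of the cork_mat; the job needs the larger.

How it is judged (in metres and radians):
On the way:
1. a box is lifted at least 10 mm, over its own place, and held still there (below 0.06 m/s, within 200 mm of its start) for 0.3 s (((height (world z) of box_a above 0.01 m and distance of box_a from where it was at the start of the episode below 0.2 m and linear speed of box_a below 0.06 m/s and horizontal distance between box_a and cork_mat above 0.1 m) or (height (world z) of box_b above 0.01 m and distance of box_b from where it was at the start of the episode below 0.2 m and linear speed of box_b below 0.06 m/s and horizontal distance between box_b and cork_mat above 0.1 m) or (height (world z) of box_c above 0.01 m and distance of box_c from where it was at the start of the episode below 0.2 m and linear speed of box_c below 0.06 m/s and horizontal distance between box_c and cork_mat above 0.1 m))), for 0.3 s.
At the end, for the whole second after the job is handed in: The heavy box (pressing on the mat with over 3.5 N) rests upright (within 10 degrees) on the cork mat, its centre within 35 mm of the mat's centre; the two light boxes stand upright at rest within 30 mm of where they began; all released (((horizontal distance between box_a and cork_mat below 0.035 m and z of box_a in the frame of cork_mat between 0.002 and 0.01 m and contact force between box_a and cork_mat above 3.5 N and distance of each of box_b, box_c from where it was at the start of the episode below 0.03 m) or (horizontal distance between box_b and cork_mat below 0.035 m and z of box_b in the frame of cork_mat between 0.002 and 0.01 m and contact force between box_b and cork_mat above 3.5 N and distance of each of box_a, box_c from where it was at the start of the episode below 0.03 m) or (horizontal distance between box_c and cork_mat below 0.035 m and z of box_c in the frame of cork_mat between 0.002 and 0.01 m and contact force between box_c and cork_mat above 3.5 N and distance of each of box_a, box_b from where it was at the start of the episode below 0.03 m)) and angle between each of box_a, box_b, box_c's own z axis and vertical below 0.17 rad and linear speed of each of box_a, box_b, box_c below 0.02 m/s); the robot touches nothing.
It fails at once if a light box is set down on the mat and let go (it rests there with 0.8 to 2.8 N) ((contact force between box_a and cork_mat between 0.8 and 2.8 N and contact force between box_a and the fingers below 0.05 N and linear speed of box_a below 0.01 m/s) or (contact force between box_b and cork_mat between 0.8 and 2.8 N and contact force between box_b and the fingers below 0.05 N and linear speed of box_b below 0.01 m/s) or (contact force between box_c and cork_mat between 0.8 and 2.8 N and contact force between box_c and the fingers below 0.05 N and linear speed of box_c below 0.01 m/s)).
It fails at once if a box is dropped or thrown (faster than 0.5 m/s with no finger touching it) ((linear speed of box_a above 0.5 m/s and contact force between box_a and the fingers below 0.05 N) or (linear speed of box_b above 0.5 m/s and contact force between box_b and the fingers below 0.05 N) or (linear speed of box_c above 0.5 m/s and contact force between box_c and the fingers below 0.05 N)).
It also fails if it takes over 70 s, if anything falls off the work surface, if the arm or the gripper's body presses on something with over 40 N, if the wrist force passes 120 N, or if a joint passes its speed limit or range.

## Working session

There is one attempt and no reset: what is moved stays moved. The work goes in short steps, each a Python script; the robot and the scene stay as the last script left them, time stands still between calls to the robot, and variables do not carry over. Pictures are saved under pics/ and viewed, at most 10 in all, crops included, and the job is handed in when it is done.

```bash
mkdir -p pics; ls; python3 - <<'E'
from bench import bot, imaging
import cv2
for n in("top","scene"):
    cv2.imwrite(f"pics/{n}0.png",imaging.capture(n)); print(imaging.camera_model(n))
s=bot.get_state();print(s)
E
```

```text
pics
{'K': array([[370.05221061,   0.        , 256.23247105],
       [  0.        , 370.05221061, 190.02514493],
       [  0.        ,   0.        ,   1.        ]]), 'position': array([318.00675758,  16.27757076, 907.00047161]), 'rotation': array([ 0.19429269, -0.03742415, -1.58756157])}
{'K': array([[381.93202725,   0.        , 263.41567813],
       [  0.        , 381.93202725, 183.55424952],
       [  0.        ,   0.        ,   1.        ]]), 'position': array([1247.68557959,   48.13555897,  655.13085467]), 'rotation': array([9.14055783e-01, 1.56766368e-04, 1.65574807e+00])}
{'t': 0.1, 'qpos': array([-1.33420204e+00,  3.26880910e-01, -1.93495725e-01,  1.05203539e+00,
        3.28399235e-05,  1.43660313e+00]), 'joint_velocities': array([ 0.0008578 , -0.00104512,  0.00292106,  0.00055272,  0.00079581,
       -0.00049598]), 'effort': array([ 1.16501174e-03, -4.44239223e+01,  2.63037926e+01,  7.84752890e-03,
       -1.42179424e-04,  1.58190892e-05]), 'tcp_pos': array([ 199.18765624, -512.08275242,  230.56959845]), 'orientation': array([-3.13999587e+00, -2.48710157e-04,  3.70787263e-01]), 'contact_force': array([-0.94759169,  0.76417447,  0.67139283]), 'wrist_torque': array([-0.02555155,  0.04761197,  0.00695713]), 'gripper_force': 0.0, 'opening': 0.9989220954314249}
```

View pics/top0.png

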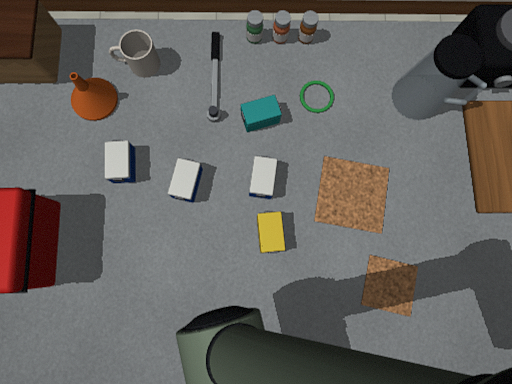

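View pics/scene0.png

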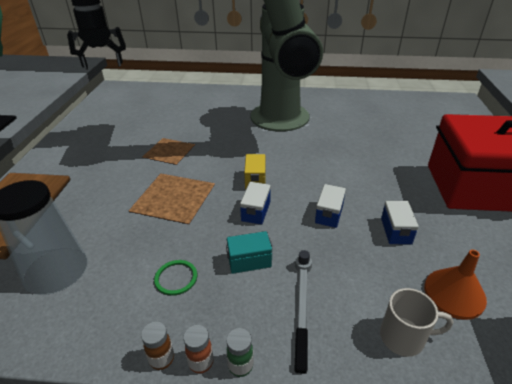

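Top view: lids at about (119,160), (185,180), (263,177); large mat at (352,193); yellow decoy at (271,232), teal decoy at (261,113), small mat at (390,285).

```bash
cat > h.py <<'E'
import numpy as np, cv2
from scipy.spatial.transform import Rotation as R
from bench import bot, imaging
def cast(name, px, z):
    m=imaging.camera_model(name); K=m["K"]
    p=np.c_[np.atleast_2d(px),np.ones(len(np.atleast_2d(px)))]@np.linalg.inv(K).T
    d=(p*[1,-1,-1])@R.from_euler("xyz",m["rotation"]).as_matrix().T
    return m["position"]+d*((z-m["position"][2])/d[:,2])[:,None]
def rects(img,mask,z,name="top",amin=300):
    out=[]
    cs,_=cv2.findContours(mask.astype(np.uint8),cv2.RETR_EXTERNAL,cv2.CHAIN_APPROX_NONE)
    for c in cs:
        if cv2.contourArea(c)<amin: continue
        w=cast(name,c[:,0,:].astype(float),z)[:,:2].astype(np.float32)
        (cx,cy),(a,b),_=r=cv2.minAreaRect(w)
        q=cv2.boxPoints(r); e=q[1]-q[0]; f=q[2]-q[1]
        if np.linalg.norm(f)>np.linalg.norm(e): e=f
        yaw=np.arctan2(e[1],e[0]); yaw=(yaw+np.pi/2)%np.pi-np.pi/2
        out.append((cx,cy,yaw,max(a,b),min(a,b)))
    return out
E
python3 - <<'E'
from h import *
im=cv2.imread("pics/top0.png"); hsv=cv2.cvtColor(im,cv2.COLOR_BGR2HSV)
h,s,v=cv2.split(hsv)
for r in rects(im,(s<30)&(v>165),60): print("lid",np.round(r,2))
m=((h>5)&(h<20)&(s>70)&(v>70)).astype(np.uint8)
for r in rects(im,cv2.morphologyEx(m,cv2.MORPH_CLOSE,np.ones((5,5))),5): print("brown",np.round(r,2))
E
```

```text
lid [ 5.1463e+02  1.5121e+02 -2.4000e-01  8.6920e+01  5.3150e+01]
lid [ 5.2023e+02 -3.4730e+01 -1.5000e-01  8.7050e+01  5.3150e+01]
lid [5.6180e+02 3.0854e+02 6.0000e-02 8.6350e+01 5.1130e+01]
brown [ 2.6028e+02 -3.3634e+02 -2.5000e-01  1.2038e+02  1.1993e+02]
brown [ 4.8338e+02 -2.6033e+02 -2.0000e-01  1.6958e+02  1.6893e+02]
brown [ 5.8597e+02 -6.2338e+02 -1.5000e-01  3.1466e+02  1.2429e+02]
brown [741.78 405.07   1.32 138.29 116.17]
brown [816.34 572.25  -1.53 131.78  59.03]
```

```bash
cat >> h.py <<'E'
BOX={"near":(520.2,-34.7,-.15),"mid":(514.6,151.2,-.24),"far":(561.8,308.5,.06)}
def fz(n=8):
    v=[]
    for _ in range(n): bot.dwell(.05); v.append(bot.get_state()["contact_force"])
    return np.mean(v,0)
def pick(name):
    x,y,a=BOX[name]; o=[np.pi,0,a]
    bot.grip(1.0,60); bot.move_ptp([x,y,180],o); bot.movel([x,y,60],max_speed=200)
    f0=fz(); bot.movel([x,y,22],max_speed=60)
    bot.grip(0.0,60); s=bot.get_state()
    bot.movel([x,y,60],max_speed=60); bot.dwell(.4); f1=fz()
    s1=bot.get_state()
    print(name,"dF",np.round(f1-f0,2),"opening",s["opening"],s1["opening"],"grip",s1["gripper_force"],"t",s1["t"])
    return (f1-f0)[2]
def putback(name):
    x,y,a=BOX[name]
    bot.movel([x,y,22.5],max_speed=40); bot.dwell(.2); bot.grip(1.0); bot.movel([x,y,180],max_speed=150)
E
python3 - <<'E'
from h import *
pick("near")
cv2.imwrite("pics/s1.png",imaging.capture("scene"))
E
```

```text
near dF [ 0.6   0.03 -5.42] opening 0.6442920992251824 0.6482304414814115 grip 64.52343732118607 t 6.2917
```

View pics/s1.png

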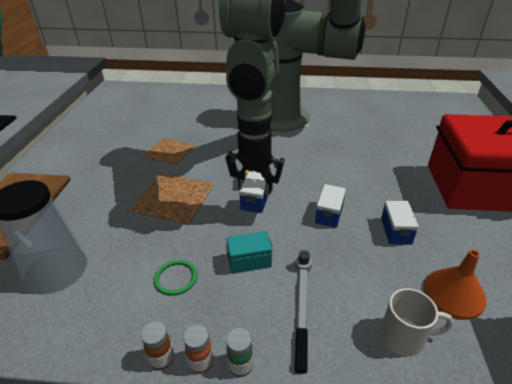

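The box at (256,190) is held clear of the counter and level. The force change of 5.4 N (about 0.55 kg) means it is the heavy one, so it goes to the mat after a quick second weighing.

```bash
python3 - <<'E'
from h import *
x,y,a=483.4,-260.3,-.20
X,Y,A=BOX["near"]
bot.movel([X,Y,110],max_speed=100); bot.dwell(.3); f=fz(); print("F aloft",f)
if f[2]<-3.2:
    bot.movel([x,y,110],rot=[np.pi,0,a],max_speed=120); bot.movel([x,y,40],max_speed=80)
    print(bot.movel([x,y,26.5],max_speed=15,threshold=4), bot.get_state()["tcp_pos"])
    bot.dwell(.3); bot.grip(1.0); bot.dwell(.3); bot.movel([x,y,200],max_speed=120); print("F empty",fz())
    bot.move_ptp([199,-512,230],[np.pi,0,.37])
    im=imaging.capture("top"); cv2.imwrite("pics/top1.png",im); h,s,v=cv2.split(cv2.cvtColor(im,cv2.COLOR_BGR2HSV))
    for r in rects(im,(s<30)&(v>165),60): print("lid",np.round(r,2))
print(bot.get_state()["t"])
E
```

```text
F aloft [ 0.12574153  0.20818661 -5.10438036]
True [ 483.18009421 -260.22075378   27.63284926]
F empty [ 0.14675006  0.18884381 -0.19798746]
lid [ 4.8411e+02 -2.6208e+02 -2.0000e-01  8.8350e+01  5.4170e+01]
lid [ 5.1463e+02  1.5121e+02 -2.4000e-01  8.6920e+01  5.3150e+01]
lid [5.6180e+02 3.0854e+02 6.0000e-02 8.6350e+01 5.1130e+01]
16.0167
```

View pics/top1.png

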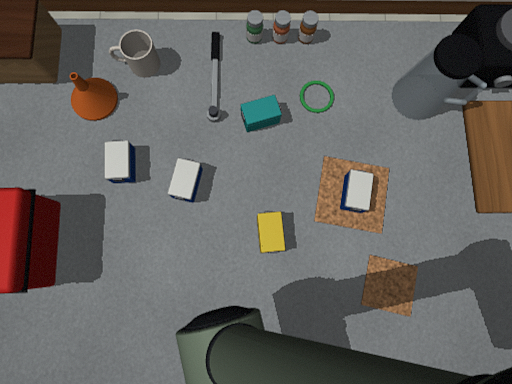

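The heavy box stands upright in the middle of the large mat at (359,190). The light boxes at (119,160) and (185,180) have not moved.

```bash
python3 -c "
from bench import bot; print(bot.sign_off())"
```

```text
the job is handed in; nothing more can be done
None
```

The heavy box (about 5 N on the wrist, roughly 0.5 kg) was the first one I lifted; it now stands upright within about 2 mm of the large cork mat's centre by camera, the other two boxes were never touched or weighed, and the job is handed in at about 16 s, with no verdict returned.

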